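# Pack the spares kit

## Task

Pack the spares kit: put the relay, the blue capacitor, the black heatsink and the grey connector shell each into the foam cut-out of the open case that is made for it, seated right down on the yellow floor of the cut-out, base down as they stand now. Then swing the lid fully shut. Do not push away or knock over the flux bottle.

Things in the scene. Friction and masses are not known exactly. Their poses are not given: they have to be found in the camera images.
- relay: Pale grey block-shaped relay with a black foot, standing on the bench, 22 x 28 x 36 mm (x, y, z). Origin: centre of its underside; z up.
- capacitor: Blue round capacitor standing upright, diameter 22 mm, height 39 mm. Origin: centre of its underside; z up.
- heatsink: Black finned heatsink lying on its base plate, fins up, 35 x 40 x 22 mm (x, y, z); base plate 4 mm thick, fins 2 mm thick, run along x and reach y = +-19 mm. Origin: centre of its underside; z up.
- connector: Grey metal connector shell lying flat, 41 x 53 x 14 mm (x, y, z). Body from x = -12 to +20 mm and y = +-20 mm, full height (grip here, across y, 40 mm); a thin flange 53 mm wide (y) at x = -12 to -14 mm; a narrower nose, 30 mm wide, in front of it to x = -20 mm. Origin: centre of its underside; z up.
- foam_relay: Black foam block 70 x 78 x 36 mm, fixed in the case. Cut-out for the relay: small rectangle 32 mm (x) x 38 mm (y), 20 mm deep, edge bevelled 3 mm. Yellow floor. Origin: centre of the block's underside, below the middle of the cut-out, 7 mm above the bench, 36 mm below the foam top; x points to the case's hinge, z up.
- foam_capacitor: Black foam block 70 x 78 x 36 mm, fixed in the case. Cut-out for the capacitor: round hole of diameter 32 mm, 22 mm deep, edge bevelled 3 mm. Yellow floor. Origin: centre of the block's underside, below the middle of the cut-out, 7 mm above the bench, 36 mm below the foam top; x points to the case's hinge, z up.
- foam_heatsink: Black foam block 70 x 78 x 36 mm, fixed in the case. Cut-out for the heatsink: rectangle 45 mm (x) x 50 mm (y), 10 mm deep, edge bevelled 3 mm. It takes the heatsink either way round. Yellow floor. Origin: centre of the block's underside, below the middle of the cut-out, 7 mm above the bench, 36 mm below the foam top; x points to the case's hinge, z up.
- foam_connector: Black foam block 70 x 78 x 36 mm, fixed in the case. Connector-shaped cut-out, 7 mm deep: square 52 x 52 mm, centred, plus flange notches at x = -20 to -6 mm out to y = +-32 mm. Fits only with both x axes the same way. Yellow floor. Origin: centre of the block's underside, below the middle of the cut-out, 7 mm above the bench, 36 mm below the foam top; x points to the case's hinge, z up.
- case_lid (a joint): Lid of the dark grey case; 0 shut, 1.88 rad open (at its stop, past upright). Middle M of the fixed case: mean of the 4 foam origins, axes as theirs. Hinge line along y at x = M + 65 mm, 46 mm above the bench (rim height). Lid: tray 106 mm long from there, 326 wide, 24 deep; latches stand out 6 mm at y = +-95. Above 1.25 rad it stays put, lower it falls shut slowly; moving its edge takes 1 N.
- flux_bottle: Small amber dropper bottle with a red spout, standing loose on the bench behind the parts; diameter 31 mm, 90 mm high. Origin: centre of its underside. It is not to be handled.
Not all that is in view belongs to the job. What is shaped like the relay but brown is not meant.

How it is judged:
By the outcome, as a careful person would: the job done as asked, in the order asked, and still so for the second after the job is handed in, with the robot touching nothing.
It also fails if it takes over 141 s, if anything falls off the work surface, if the arm or the gripper's body presses on something with over 40 N, if the wrist force passes 120 N, or if a joint passes its speed limit or range.

## Robot

A 7-joint arm with a two-finger parallel gripper is mounted at the origin on a cart in front of the work surface, level with it; the furniture and walls round the work are solid. World frame = base frame: x ahead of the robot, y to its left, z up, the work surface at z = 0. Lengths are in m, angles in rad, forces in N, time in s.
With the tool pointing down it reaches from about 0.425 to 0.95 m from the base axis. Payload 16.7 kg.
Tool frame: the origin (TCP) lies at the very end of the fingers, on their centre line; the grasp point (between the pads) lies 19 mm behind it; z points along the fingers, y is the line along which they close (so a half turn about z gives the same grasp; the last joint's range is limited). The gripper opens to 94 mm and grips with 3 to 60 N. Pads are 16 mm wide; open, the fingers measure 119 mm over their backs; the gripper's body (75 mm by 177 mm) begins 78 mm behind the grasp point.
Start: joints at [1.014, 0.426, 0.074, 1.606, -0.034, 1.111, -0.067], TCP at [0.267, -0.62, 0.205] pointing down, gripper open.
Joint ranges: [-2.85, 2.85], [-0.5, 2.14], [-1.23, 1.37], [0.21, 2.46], [-1.02, 4.16], [0.16, 2.05], [-2.73, 2.73]. Speed limits (rad/s): [1.89, 1.89, 2.39, 2.39, 3.01, 3.01, 3.01].

## Interface

Orientations are given as a unit quaternion [x, y, z, w].
In Python, from cell import bot gives the robot as it stands. Calls block until the motion is done:
- bot.move_ptp(position, orientation): joint-space move of the TCP to a pose.
- bot.move_straight(position, frame=None, rate=0.15): straight line of the TCP; frame=None keeps the orientation; rate is the mean speed in m/s.
- bot.move_joints(angles): joint-space move.
- bot.gripper_to(opening): finger opening in m; the grip force is fixed at half the most; returns when the fingers have stopped.
- bot.pause(seconds).
- bot.solve_ik(position, orientation): joint angles nearest the present ones, or None.
- bot.sense(): the state.
- bot.camera(name): name is "side" or "top" or "wrist"; returns a dict with "img" (400x640x3 uint8, red, green, blue), "camera_matrix" (3x3 intrinsics, pixels), "cam_to_world" (4x4, takes a point from camera to world coordinates). Camera axes: x right, y down, z forward; pixel columns grow to the right and rows downward; lengths in m; the calibration is good to about 2 mm. A picture is of the moment at which its call begins. There is no depth.
A pose or a line that the arm cannot do raises bot.Unreachable and nothing moves.
- bot.hand_in(): hands the job in; it is judged then, once.
The state is a dict: "t": time; "joint_pos": joint angles; "dq": joint speeds; "joint_torque": joint torques, N m; "position": TCP position; "orientation": TCP orientation; "force": force on the tool from outside, world axes, zero at the start; "wrist_torque": the same for the moment, N m; "finger_gap": finger opening in m; "gripper_force": force on a finger pad.
Only numpy, scipy, OpenCV 4.12 (cv2) and the standard library are available. Lean on these libraries where they do the work, as an engineer would, in place of code of your own. Each camera call takes 0.05 s, during which the arm holds its last target. There are 200 camera calls.

## Working session

There is one attempt and no reset: what is moved stays moved. The work goes in short steps, each a Python script; the robot and the scene stay as the last script left them, time stands still between calls to the robot, and variables do not carry over. Pictures are saved under pics/ and viewed, at most 14 in all, crops included, and the job is handed in when it is done.

```bash
ls; mkdir -p pics; python3 - <<'E'
from cell import bot
import cv2,numpy as np
for n in("top","side"):
    c=bot.camera(n);cv2.imwrite(f"pics/{n}0.png",c["img"][:,:,::-1]);np.set_printoptions(precision=4,suppress=True);print(n,c["camera_matrix"],c["cam_to_world"])
s=bot.sense();print(s["t"],s["position"],s["orientation"],s["finger_gap"])
E
```

```text
pics
top [[446.5532   0.     319.1884]
 [  0.     446.5532 198.6641]
 [  0.       0.       1.    ]] [[-0.0272 -0.9883  0.1501  0.4024]
 [-0.9991  0.0315  0.0269 -0.014 ]
 [-0.0313 -0.1492 -0.9883  1.2503]
 [ 0.      0.      0.      1.    ]]
side [[394.9576   0.     319.7182]
 [  0.     394.9576 197.8413]
 [  0.       0.       1.    ]] [[-0.8602 -0.2644  0.4361  0.1148]
 [-0.5099  0.4502 -0.733   0.7372]
 [-0.0026 -0.8529 -0.5221  0.5755]
 [ 0.      0.      0.      1.    ]]
0.1 [ 0.2669 -0.6196  0.2048] [ 0.9794  0.202  -0.0002 -0.0006] 0.09380074151358822
```

View pics/top0.png

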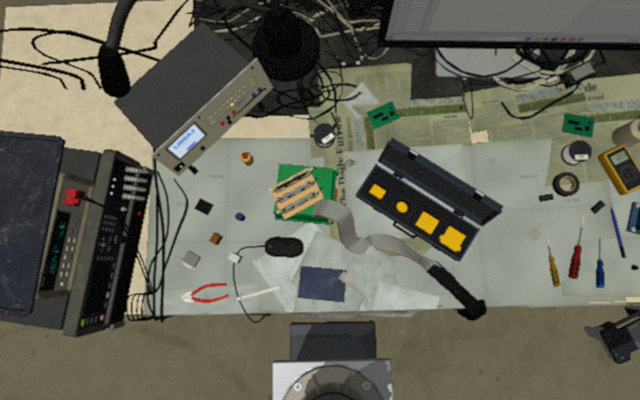

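View pics/side0.png

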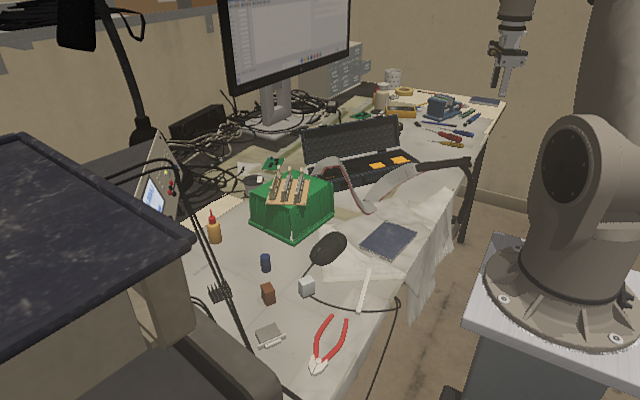

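The top view shows the bottle at (247,158), heatsink (203,207), capacitor (240,216), brown decoy (215,239), relay (234,257) and connector (190,260). The yellow floors run from (376,191) to (452,238), with the hinge at the upper right. A green box stands in between at about (303,193). I'll zoom in on the parts and the case.

```bash
cat > h.py <<'E'
import cv2,numpy as np
np.set_printoptions(precision=4,suppress=True)
def ray(c,uv,z):
    """pixels -> world xy(z) on plane z"""
    uv=np.atleast_2d(np.asarray(uv,float));T=c["cam_to_world"]
    d=np.c_[uv,np.ones(len(uv))]@np.linalg.inv(c["camera_matrix"]).T@T[:3,:3].T
    return T[:3,3]+d*((z-T[2,3])/d[:,2])[:,None]
def project(c,P):
    T=c["cam_to_world"];p=(np.atleast_2d(P)-T[:3,3])@T[:3,:3]@c["camera_matrix"].T
    return p[:,:2]/p[:,2:]
def blobs(mask,amin=20):
    cs,_=cv2.findContours(mask.astype(np.uint8),cv2.RETR_EXTERNAL,cv2.CHAIN_APPROX_NONE)
    return [k.reshape(-1,2) for k in cs if cv2.contourArea(k)>=amin]
E
python3 - <<'E'
from cell import bot
from h import *
c=bot.camera("top");im=c["img"]
a=cv2.resize(im[140:280,160:300],(560,560),interpolation=cv2.INTER_CUBIC)
cv2.imwrite("pics/parts.png",a[:,:,::-1])
a=cv2.resize(im[130:270,340:510],(680,560),interpolation=cv2.INTER_CUBIC)
cv2.imwrite("pics/case.png",a[:,:,::-1])
hsv=cv2.cvtColor(im,cv2.COLOR_RGB2HSV)
m=(hsv[...,0]>15)&(hsv[...,0]<35)&(hsv[...,1]>160)&(hsv[...,2]>130)
m[:,:350]=0;m[:,480:]=0
for k in blobs(m):
    M=cv2.moments(k);u=np.array([M['m10'],M['m01']])/M['m00']
    W=ray(c,k,.03)
    print(u,M['m00'],ray(c,u,.03)[0],W.min(0),W.max(0))
for n,u in dict(bot=(247,158),heat=(203,207),cap=(240,216),brown=(215,239),relay=(234,257),conn=(190,260)).items(): print(n,ray(c,u,.01)[0])
E
```

```text
[452.2567 238.6322] 363.0 [ 0.467  -0.3375  0.03  ] [ 0.4337 -0.3721  0.03  ] [ 0.5015 -0.3022  0.03  ]
[426.8423 222.4748] 278.0 [ 0.5128 -0.2721  0.03  ] [ 0.4839 -0.3026  0.03  ] [ 0.5418 -0.2398  0.03  ]
[401.6181 206.7241] 75.5 [ 0.5582 -0.2061  0.03  ] [ 0.5435 -0.2208  0.03  ] [ 0.5715 -0.1909  0.03  ]
[377.2236 191.0937] 124.5 [ 0.6037 -0.1416  0.03  ] [ 0.5842 -0.1631  0.03  ] [ 0.6239 -0.119   0.03  ]
bot [0.7151 0.2233 0.01  ]
heat [0.5774 0.3487 0.01  ]
cap [0.5486 0.2436 0.01  ]
brown [0.4862 0.3138 0.01  ]
relay [0.4348 0.2604 0.01  ]
conn [0.43   0.3834 0.01  ]
```

View pics/parts.png

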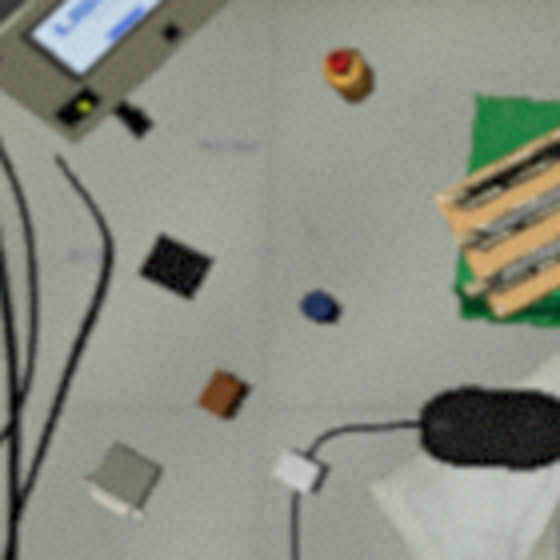

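View pics/case.png

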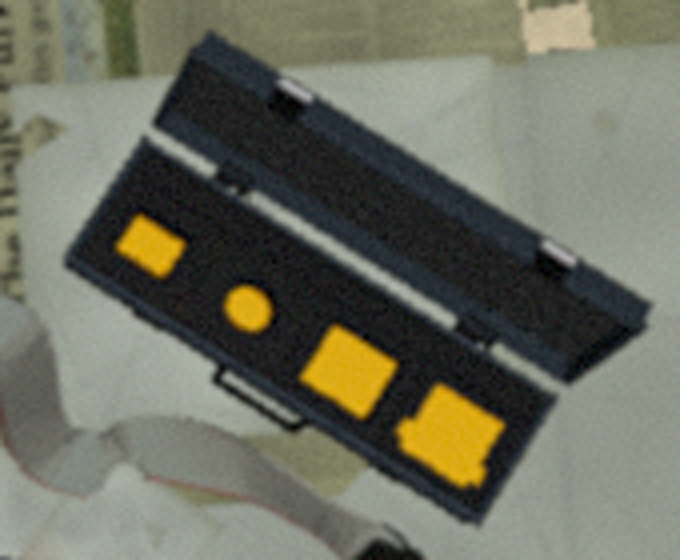

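The crops show the connector flange and nose facing lower-left in the image (towards the robot). The case notches are on the same side, so connector and case yaw are nearly equal. The relay is the white block at crop (300,468) and the heatsink is at (177,267). Next I'll take wrist views over the case and the parts.

```bash
cat >> h.py <<'E'
from scipy.spatial.transform import Rotation as Ro
def q(phi):
    """tool down, closing line (tool y) at world angle phi"""
    y=np.array([np.cos(phi),np.sin(phi),0]);z=np.array([0,0,-1.])
    return Ro.from_matrix(np.c_[np.cross(y,z),y,z]).as_quat().tolist()
E
python3 - <<'E'
from cell import bot
from h import *
import pickle
out={}
for n,p,phi in(("case",[.5,-.24,.32],-2.18),("parts",[.49,.32,.32],-2.18)):
    for f in (phi,phi+np.pi):
        j=bot.solve_ik(p,q(f));print(n,f,j)
    best=min((f for f in(phi,phi+np.pi) if bot.solve_ik(p,q(f)) is not None),key=lambda f:np.abs(np.array(bot.solve_ik(p,q(f)))-bot.sense()["joint_pos"]).max())
    bot.move_ptp(p,q(best));c=bot.camera("wrist");out[n]=c
    cv2.imwrite(f"pics/w_{n}.png",c["img"][:,:,::-1]);s=bot.sense();print(best,s["t"],s["position"],c["cam_to_world"],c["camera_matrix"])
pickle.dump(out,open("w.pkl","wb"))
E
```

```text
case -2.18 [ 0.3337  0.1447 -0.0026  1.7291  0.0004  1.2678 -1.849 ]
case 0.961592653589793 [ 0.7299  0.1742 -0.4555  1.7066  0.0797  1.2791  1.219 ]
0.961592653589793 1.8833 [ 0.4996 -0.241   0.3196] [[ 0.5736  0.7946  0.199   0.4397]
 [ 0.8191 -0.5567 -0.1381 -0.2013]
 [ 0.001   0.2423 -0.9702  0.4989]
 [ 0.      0.      0.      1.    ]] [[333.9058   0.     317.8343]
 [  0.     333.9058 204.4647]
 [  0.       0.       1.    ]]
parts -2.18 [-1.2254  0.2194  0.6487  1.6947 -0.138   1.2737 -2.7278]
parts 0.961592653589793 [ 0.1461  0.3635 -1.0737  1.6187  0.3256  1.3551 -0.0093]
0.961592653589793 3.95 [0.4906 0.3191 0.3198] [[ 0.5727  0.7951  0.1996  0.4306]
 [ 0.8197 -0.5558 -0.1384  0.3587]
 [ 0.0009  0.2429 -0.9701  0.499 ]
 [ 0.      0.      0.      1.    ]] [[333.9058   0.     317.8343]
 [  0.     333.9058 204.4647]
 [  0.       0.       1.    ]]
```

View pics/w_case.png

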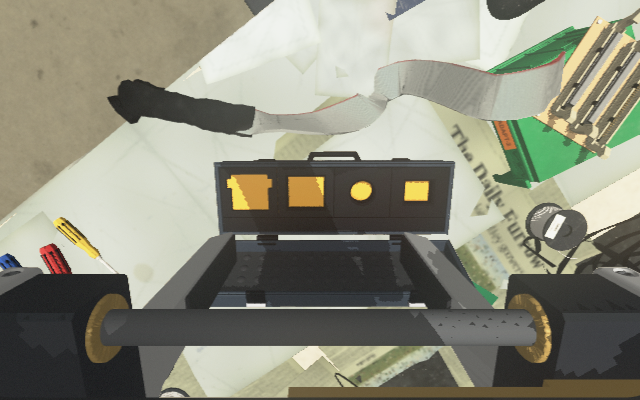

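View pics/w_parts.png

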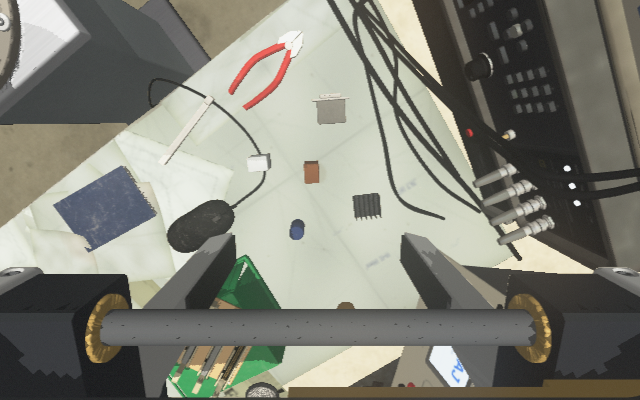

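The wrist case view shows yellow floors at (250,192), (305,191), (361,190) and (416,190). The parts view shows the relay at (258,162), connector (330,108), heatsink (367,206) and capacitor (297,229). I'll take straight-down wrist views of each part and of the case, so that only top faces are visible.

```bash
python3 - <<'E'
from cell import bot
from h import *
import pickle
out={};phi=.9616;tx=np.array([-np.sin(phi),np.cos(phi)])
tiles=[]
for n,p,z in(("heat",(.577,.349),.22),("cap",(.549,.244),.22),("relay",(.435,.26),.22),("conn",(.43,.383),.22),("case",(.535,-.24),.28)):
    xy=np.array(p)-.0725*tx
    bot.move_ptp([*xy,z],q(phi));bot.pause(.15);c=bot.camera("wrist");out[n]=c
    u,v=project(c,[*p,.01])[0].round().astype(int);print(n,u,v,bot.sense()["t"])
    if n=="case":t=c["img"][60:180,220:420];
    else:t=cv2.resize(c["img"][max(v-50,0):v+50,u-50:u+50],(200,200),interpolation=cv2.INTER_NEAREST)
    tiles.append(t if n!="case" else cv2.resize(t,(800,480),interpolation=cv2.INTER_CUBIC))
m=np.hstack([cv2.resize(t,(200,200)) for t in tiles[:4]])
cv2.imwrite("pics/nad.png",np.vstack([m,tiles[4][:400]])[:,:,::-1])
pickle.dump(out,open("w2.pkl","wb"))
E
```

```text
heat 319 121 4.8917
cap 318 121 5.6
relay 319 120 6.3333
conn 320 119 7.0917
case 318 121 9.5583
```

View pics/nad.png

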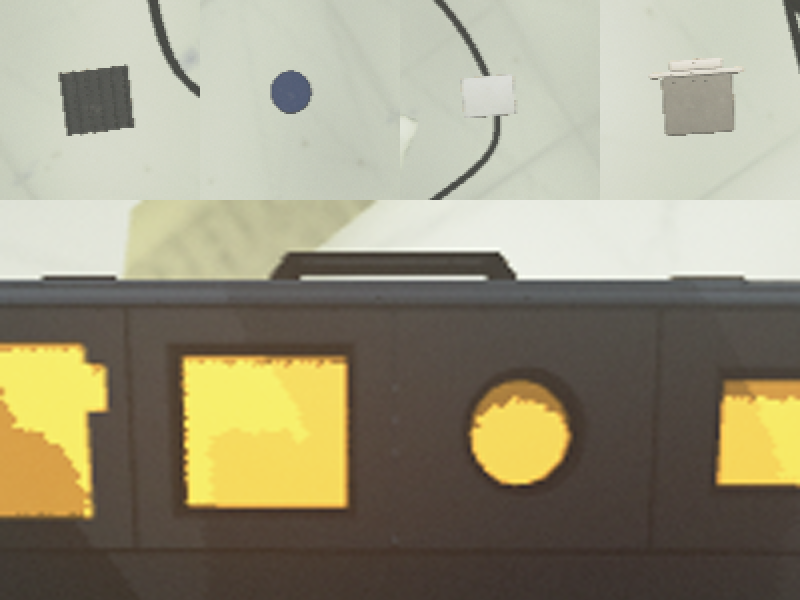

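All the part yaws are close to the case yaw, and every closing direction is across y. Now I'll measure.

```bash
cat > meas.py <<'E'
import pickle
from h import *
W=pickle.load(open("w2.pkl","rb"))
nom=dict(heat=(.577,.349),cap=(.549,.244),relay=(.435,.26),conn=(.43,.383))
top=dict(heat=.022,cap=.039,relay=.036,conn=.014)
tiles=[]
for n in nom:
    c=W[n];im=c["img"].astype(int);r,g,b=im[...,0],im[...,1],im[...,2];s=im.max(2)-im.min(2);v=im.max(2)
    m={"heat":v<110,"cap":(b-r>20),"relay":(s<10)&(v>185),"conn":(v<185)&(v>110)}[n]
    u0=project(c,[*nom[n],.01])[0].astype(int);w=np.zeros_like(m);w[max(u0[1]-28,0):u0[1]+28,u0[0]-28:u0[0]+28]=1
    m=cv2.morphologyEx((m&w).astype(np.uint8),cv2.MORPH_OPEN,np.ones((5,5)))
    k=max(blobs(m),key=cv2.contourArea)
    P=ray(c,k,top[n])[:,:2]
    (cx,cy),(a,bb),ang=cv2.minAreaRect((P*1e3).astype(np.float32))
    yaw=(np.radians(ang)+.609+np.pi/4)%(np.pi/2)-np.pi/4-.609
    R=np.array([[np.cos(yaw),-np.sin(yaw)],[np.sin(yaw),np.cos(yaw)]]);L=P@R
    print(n,"ctr",cx/1e3,cy/1e3,"yaw",yaw,"ext xy",(np.ptp(L,axis=0)*1e3))
    t=(m*255)[u0[1]-40:u0[1]+40,u0[0]-40:u0[0]+40];tiles.append(t)
c=W["case"];hsv=cv2.cvtColor(c["img"],cv2.COLOR_RGB2HSV)
m=(hsv[...,0]>10)&(hsv[...,0]<35)&(hsv[...,1]>120)&(hsv[...,2]>90);m[:70]=0;m[200:]=0;m[:,:180]=0;m[:,460:]=0
ks=sorted(blobs(m,60),key=lambda k:k[:,0].mean());zs=[.036,.033,.021,.023]
C=np.array([ray(c,[(k.min(0)+k.max(0))/2],z)[0,:2] for k,z in zip(ks,zs)])
C2=np.array([ray(c,cv2.minAreaRect(k)[0],z)[0,:2] for k,z in zip(ks,zs)])
print(C,C2,np.linalg.norm(np.diff(C2,axis=0),axis=1))
d=C2[-1]-C2[0];yaw=np.arctan2(d[1],d[0])-np.pi/2
R=np.array([[np.cos(yaw),-np.sin(yaw)],[np.sin(yaw),np.cos(yaw)]]);M=C2.mean(0);print("case yaw",yaw,"M",M);print((C2-M)@R)
for k,z in zip(ks,zs):
    L=(ray(c,k,z)[:,:2]-M)@R*1e3;print("ext",L.min(0),L.max(0),np.ptp(L,axis=0))
print("cam",(c["cam_to_world"][:2,3]-M)@R)
E
python3 meas.py
```

```text
heat ctr 0.5758751220703126 0.3479035949707031 yaw -0.48720288429781267 ext xy [33.0053 36.8708]
cap ctr 0.542009765625 0.24220127868652344 yaw -0.6067680980189829 ext xy [19.1961 18.8393]
relay ctr 0.4263507385253906 0.2582077941894531 yaw -0.6087153348290215 ext xy [12.1661 24.1701]
conn ctr 0.4305474548339844 0.38100711059570314 yaw -0.5401047151394738 ext xy [32.2155 39.7168]
[[ 0.4626 -0.3365]
 [ 0.5091 -0.2706]
 [ 0.5549 -0.2056]
 [ 0.601  -0.1392]] [[ 0.4626 -0.3365]
 [ 0.5091 -0.2706]
 [ 0.5544 -0.2056]
 [ 0.601  -0.1392]] [0.0806 0.0793 0.0811]
case yaw -0.6115267781928808 M [ 0.5318 -0.238 ]
[[-0.0001 -0.1204]
 [ 0.0001 -0.0398]
 [-0.      0.0395]
 [-0.0001  0.1206]]
ext [ -25.8596 -150.9154] [ 26.5396 -87.6638] [52.3992 63.2516]
ext [-21.8019 -65.3892] [ 22.6562 -13.8   ] [44.4581 51.5892]
ext [-15.5758  23.9153] [16.4324 55.8011] [32.0082 31.8858]
ext [-15.9119 102.6632] [ 16.0875 138.1557] [31.9994 35.4925]
cam [ 0.0041 -0.001 ]
```

```bash
python3 - <<'E'
import pickle
from h import *
c=pickle.load(open("w2.pkl","rb"))["relay"];im=c["img"].astype(int)
u,v=project(c,[.435,.26,.01])[0].astype(int);print(u,v)
for dy in range(-16,14,2): print(v+dy,[tuple(im[v+dy,x].tolist()) for x in range(u-22,u+14,6)])
s=cv2.cvtColor(c["img"],cv2.COLOR_RGB2HSV)[v-40:v+40,u-40:u+40,1]
for t in (8,10,12,14,16):
    m=cv2.morphologyEx((s<t).astype(np.uint8),cv2.MORPH_OPEN,np.ones((5,5)));b=blobs(m,100)
    for k in b:print(t,cv2.minAreaRect(k))
E
```

```text
318 120
104 [(200, 204, 190), (199, 204, 190), (156, 160, 149), (202, 207, 191), (201, 206, 190), (203, 209, 193)]
106 [(198, 204, 190), (199, 203, 190), (201, 206, 192), (190, 194, 180), (202, 206, 192), (204, 208, 192)]
108 [(199, 204, 189), (200, 206, 190), (197, 195, 179), (216, 218, 212), (219, 221, 215), (201, 204, 185)]
110 [(199, 205, 190), (217, 219, 213), (218, 219, 213), (218, 219, 213), (219, 220, 214), (196, 198, 184)]
112 [(200, 205, 190), (217, 218, 212), (217, 218, 213), (216, 218, 212), (218, 219, 213), (196, 201, 187)]
114 [(200, 206, 190), (215, 217, 210), (216, 218, 211), (215, 216, 208), (216, 216, 210), (197, 201, 188)]
116 [(199, 205, 190), (214, 216, 209), (214, 216, 207), (214, 215, 209), (216, 216, 209), (202, 206, 192)]
118 [(199, 204, 190), (214, 215, 207), (214, 215, 208), (213, 215, 207), (214, 216, 208), (207, 211, 197)]
120 [(201, 207, 191), (212, 213, 205), (213, 214, 206), (213, 215, 206), (212, 214, 205), (185, 183, 169)]
122 [(202, 207, 191), (210, 212, 203), (212, 213, 205), (213, 214, 205), (209, 212, 203), (185, 184, 173)]
124 [(201, 206, 192), (209, 211, 202), (209, 211, 202), (212, 214, 205), (207, 208, 200), (195, 195, 184)]
126 [(199, 205, 190), (207, 209, 200), (209, 211, 203), (208, 210, 201), (204, 206, 196), (173, 174, 163)]
128 [(201, 206, 191), (194, 195, 188), (158, 159, 150), (205, 211, 194), (206, 211, 196), (207, 212, 196)]
130 [(200, 206, 191), (203, 208, 192), (202, 208, 192), (203, 209, 192), (207, 212, 196), (207, 212, 196)]
132 [(202, 208, 194), (201, 205, 190), (204, 209, 194), (204, 210, 193), (205, 210, 194), (207, 212, 196)]
12 ((34.5, 34.0), (12.0, 23.0), 90.0)
14 ((35.09426498413086, 37.536888122558594), (19.736793518066406, 24.716257095336914), 84.80557250976562)
16 ((34.593109130859375, 37.61724090576172), (19.93091583251953, 25.661056518554688), 85.2363510131836)
```

```bash
sed -i 's/"relay":(s<10)&(v>185)/"relay":cv2.cvtColor(c["img"],cv2.COLOR_RGB2HSV)[...,1]<16/' meas.py; python3 meas.py | grep relay
cat > pp.py <<'E'
from cell import bot
from h import *
Y=-.6115;M=np.array([.5318,-.238]);X=np.array([np.cos(Y),np.sin(Y)]);V=np.array([-X[1],X[0]])
def slot(y,x=.0003): return M+x*X+y*V
def st(m):
    s=bot.sense();print(m,"t%.1f gap%.4f gf%.1f F"%(s["t"],s["finger_gap"],s["gripper_force"]),s["force"],s["position"])
def pick(xy,yaw,h,opening):
    p=yaw+np.pi/2
    bot.move_ptp([*xy,.15],q(p));bot.gripper_to(opening)
    bot.move_straight([*xy,h],rate=.1);bot.pause(.1);bot.gripper_to(.0);st("grip")
    bot.move_straight([*xy,.28],rate=.2);st("lift")
def place(xy,opening):
    p=Y+np.pi/2
    bot.move_ptp([*xy,.28],q(p));bot.move_straight([*xy,.10],rate=.2)
    bot.move_straight([*xy,.0452],rate=.05);bot.pause(.2);st("down")
    bot.gripper_to(opening);bot.pause(.1)
    bot.move_straight([*xy,.2],rate=.15);st("up")
E
python3 - <<'E'
from pp import *
pick((.4305,.3810),-.540,.0085,.060)
E
```

```text
relay ctr 0.4294313049316406 0.25610592651367187 yaw -0.5277902582589471 ext xy [20.2987 26.9885]
grip t14.8 gap0.0396 gf30.0 F [ 0.6839 -0.4455  2.1733] [0.4306 0.3811 0.0086]
lift t16.4 gap0.0393 gf30.0 F [-0.5685 -0.0512 -0.0691] [0.4302 0.3806 0.279 ]
```

```bash
python3 - <<'E'
from pp import *
place(slot(-.1193,.0043),.056)
pick((.5759,.3479),-.487,.0115,.060)
place(slot(-.0397),.056)
E
```

```text
down t21.4 gap0.0394 gf30.0 F [0.2983 0.2476 0.0116] [ 0.4669 -0.3383  0.0454]
up t23.2 gap0.0559 gf0.0 F [-0.0267  0.0797  0.1314] [ 0.4664 -0.338   0.1991]
grip t28.1 gap0.0379 gf30.0 F [-0.5133 -1.0182  0.9637] [0.5759 0.3479 0.0115]
lift t29.6 gap0.0377 gf30.0 F [-0.4705 -0.2507 -0.7655] [0.5757 0.3475 0.2788]
down t34.3 gap0.0375 gf30.0 F [ 0.1407 -0.1684  0.9067] [ 0.5093 -0.2708  0.0454]
up t36.1 gap0.0562 gf0.0 F [ 0.324   0.0863 -0.0105] [ 0.5088 -0.2706  0.1992]
```

```bash
python3 - <<'E'
from pp import *
pick((.5420,.2422),-.6,.0235,.045)
place(slot(.0398),.036)
pick((.4294,.2561),-.528,.0215,.050)
place(slot(.1193),.042)
p=M-.0725*-X
bot.move_ptp([*(M+.0725*X),.28],q(Y+np.pi/2));bot.pause(.15);c=bot.camera("wrist");st("look")
im=np.vstack([cv2.resize(c["img"][60:180,200:440],(800,400),interpolation=cv2.INTER_CUBIC)])
cv2.imwrite("pics/packed.png",im[:,:,::-1])
E
```

```text
grip t40.4 gap0.0210 gf29.8 F [-0.0465  0.5126  0.1787] [0.542  0.2422 0.0235]
lift t41.8 gap0.0213 gf29.8 F [ 0.5447  0.6887 -0.6304] [0.5417 0.2419 0.2789]
down t46.0 gap0.0212 gf29.8 F [ 0.0005 -0.0184 -0.7107] [ 0.555  -0.2057  0.0454]
up t47.7 gap0.0358 gf0.0 F [ 0.458  -0.1987 -0.4812] [ 0.5544 -0.2056  0.1991]
grip t51.9 gap0.0284 gf30.0 F [ 0.8853 -0.3854  2.8536] [0.4295 0.2562 0.0216]
lift t53.3 gap0.0283 gf30.0 F [ 0.4872 -0.6254 -0.3337] [0.429  0.2558 0.2791]
down t57.4 gap0.0285 gf30.0 F [ 1.2124  0.1777 -0.0453] [ 0.6006 -0.1405  0.0454]
up t59.2 gap0.0421 gf0.0 F [ 0.4835 -0.4034  0.0096] [ 0.6001 -0.1405  0.1991]
look t60.0 gap0.0416 gf0.0 F [ 0.0477 -0.1714 -0.4114] [ 0.5913 -0.2783  0.2795]
```

View pics/packed.png

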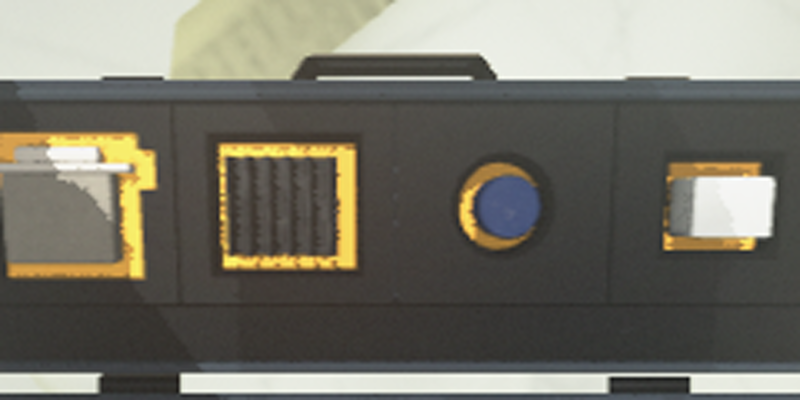

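The view shows all four parts upright inside their cut-outs: connector at the left, heatsink (290,210), capacitor (508,205), relay (733,207). The sideways lean matches the perspective. Next I'll push the lid shut from behind.

```bash
python3 - <<'E'
from pp import *
o=q(Y+np.pi/2)
P=lambda x,z:[*slot(0,x),z]
bot.move_ptp(P(.165,.26),o);bot.gripper_to(0)
bot.move_straight(P(.165,.125),rate=.15);st("behind")
bot.move_straight(P(.11,.125),rate=.1);st("mid")
bot.move_straight(P(.045,.130),rate=.08);st("pushed")
bot.pause(2.5)
bot.move_straight(P(.045,.30),rate=.2);st("up")
bot.move_ptp([.45,.1,.33],o);st("clear")
c=bot.camera("top");d=bot.camera("side")
a=cv2.resize(c["img"][130:280,160:510],(800,343),interpolation=cv2.INTER_CUBIC)
b=cv2.resize(d["img"][100:200,240:500],(640,246),interpolation=cv2.INTER_CUBIC)
b=cv2.copyMakeBorder(b,0,0,0,160,cv2.BORDER_CONSTANT)
cv2.imwrite("pics/shut.png",np.vstack([a,b])[:,:,::-1])
E
```

```text
behind t62.3 gap0.0005 gf0.0 F [-0.2466 -0.0462  0.0544] [ 0.6675 -0.3328  0.1261]
mid t63.0 gap-0.0001 gf0.1 F [1.2394 0.3479 0.6055] [ 0.6221 -0.3017  0.1253]
pushed t64.0 gap0.0005 gf0.0 F [ 0.0403  0.3031 -0.2766] [ 0.5689 -0.2641  0.13  ]
up t67.5 gap0.0000 gf0.0 F [ 0.7649 -0.8806 -0.6218] [ 0.5681 -0.2639  0.2989]
clear t68.9 gap0.0003 gf0.0 F [ 0.2318 -0.2    -0.1464] [0.4506 0.0989 0.3298]
```

View pics/shut.png

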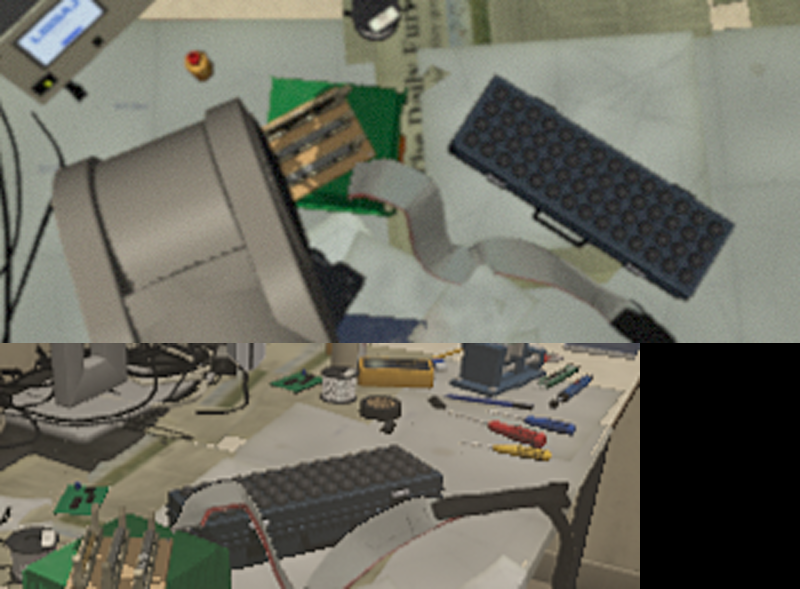

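The lid looks shut in both views, the bottle is standing at (198,65), and the box is undisturbed. One gentle touch near the lid's front edge will confirm the height, which should be 70 mm.

```bash
python3 - <<'E'
from pp import *
P=lambda z:[*slot(0,-.02),z]
bot.move_ptp(P(.15),q(Y+np.pi/2));bot.move_straight(P(.078),rate=.1)
z=.078
while z>.067:
    z-=.001;bot.move_straight(P(z),rate=.02);bot.pause(.1);f=bot.sense()["force"][2]
    print(round(z,3),round(f,1),end="; ")
    if f>5: break
bot.move_straight(P(.2),rate=.2);st("\nup")
E
```

```text
0.077 0.2; 0.076 -0.8; 0.075 -0.2; 0.074 -0.7; 0.073 1.0; 0.072 -0.3; 0.071 -0.3; 0.07 6.7; 
up t74.9 gap0.0003 gf0.0 F [-0.7295  0.3081  0.078 ] [ 0.5148 -0.2265  0.1989]
```

Contact came at 70 mm, so the lid is fully shut.

```bash
python3 -c "
from cell import bot
print(bot.hand_in())"
```

```text
the job is handed in; nothing more can be done
None
```

The relay, capacitor, heatsink and connector shell are in their cut-outs, the lid is shut (its top touched at the expected 70 mm), the flux bottle was left untouched, and the job was handed in at about 75 s; seating on the yellow floor was judged from the wrist picture only.

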